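Feel the bottom filling of a lasted shoe

ROBOT

A 6-joint arm with a two-finger parallel gripper is mounted at the origin on the work surface. World frame = base frame: x ahead of the robot, y to its left, z up, the work surface at z = 0. Lengths are in mm, angles in rad, forces in N, time in s.
With the tool pointing down it reaches from about 350 to 775 mm from the base axis. Payload 7.3 kg.
Tool frame: the origin (TCP) lies on the front face of the gripper's body, between the roots of the fingers; the fingertips stand 66 mm ahead of it and the grasp point (between the pads) lies 47 mm ahead of it (bot.tip_extent is the distance from the TCP to the fingertips, in mm); z points along the fingers, y is the line along which they close (so a half turn about z gives the same grasp; the last joint's range is limited). The gripper opens to 92 mm and grips with 3 to 60 N. Pads are 19 mm wide; open, the fingers measure 130 mm over their backs; the gripper's body (75 mm by 190 mm) begins 47 mm behind the grasp point.
Start: joints at [-1.328, 0.342, 1.524, -0, 1.275, -0.146], TCP at [199.038, -485.821, 292.241] pointing down, gripper open.
Joint ranges: [-2.53, 2.53], [-0.77, 2.02], [0.04, 2.7], [-1, 4.14], [0.28, 2.66], [-3.11, 3.11]. Speed limits (rad/s): [2.57, 2.57, 3.14, 3.14, 3.14, 3.14].

INTERFACE

Orientations are given as [roll, pitch, yaw] about the fixed x, y, z axes, in that order (R = Rz(yaw) Ry(pitch) Rx(roll)).
In Python, from plant import readout, viewer, order, bot gives the robot as it stands.
- The arm moves only by the shell command python3 -m creep 'ROWS'. ROWS is text: rows parted by semicolons, each of 7 numbers parted by spaces: the shift along the world's x, y, z in m, then the turn, a rotation vector about the world's x, y, z in rad, then the opening in per cent of the stroke, from 0 (shut) to 100 (fully open). A call has 1 to 8 rows; each row shifts and turns the commanded pose from where the row before left it; what a row does not reach is not made up. A row lasts 1/12 s, in which the tool goes at most 41.7 mm and 7.16 degrees, less where a joint would pass 70% of its speed; a pose out of reach is approached as far as the arm can. A call is refused whole if a number of a shift passes 0.0417 or a number of a turn 0.125, either way. A call with a gripper value outside its range is refused whole. The fingers move at their own pace and stop on an object; the grip force is fixed at half the most. Time passes only in rows, so rows that do not move let the fingers close. It gives the time, the measured TCP pose, the force, the opening and the grip force at its end, in the units of the state.
- readout.get_obs(): the state, without advancing time (a new reading comes with each control period).
- viewer.capture(name): name is "scene" or "side" or "wrist"; returns the picture (420x560x3 uint8, red, green, blue); there is no depth.
- viewer.camera_info(name): a dict with "fx", "fy", "cx", "cy" (pixels), "D" ([k1, k2, p1, p2, k3] as OpenCV has them; the pictures are not rectified), "origin" and "rotation" of the camera in the world. Camera axes: x right, y up, looking along -z (the intrinsics and any distortion apply to the point x, -y, -z); pixel columns grow to the right and rows downward; lengths in mm; the calibration is good to about 2 mm. A picture is of the moment at which its call begins: read the wrist's pose just before it. camera_info takes no time and is no camera call; for the wrist camera it gives the pose at the moment of the call.
- order.close_job(): hands the job in; it is judged then, once.
The state is a dict: "time": time; "joint_positions": joint angles; "dq": joint speeds; "tau": joint torques, N m; "tool_pos": TCP position; "tcp_rot": TCP orientation; "contact_force": force on the tool from outside, world axes, zero at the start; "moment": the same for the moment, N m; "grip_width": finger opening in mm; "finger_force": force on a finger pad.
Only numpy, scipy, OpenCV 4.12 (cv2) and the standard library are available. Lean on these libraries where they do the work, as an engineer would, in place of code of your own. Each camera call takes 0.05 s, during which the arm holds its last target. There are 200 camera calls.

TASK

Before the outsole goes on, check that the three bottom pieces of the upside-down shoe lie firm: with the fingertips touch the round cork disc at the toe end, then the square board at the heel, then the narrow steel shank at the waist, in that order, resting on each for about half a second and lifting clear of the shoe in between. Touch each one lightly, so that the sprung jack under the shoe never goes down to its stop, and do not lift the shoe or shift it on the jack. Leave the hammer, tack bowl and jar alone.

Things in the scene. Friction and masses are not known exactly. Their poses are not given: they have to be found in the camera images.
- shoe: Black shoe on its green last, 275 mm long, up to 82 mm wide, 0.5 to 0.7 kg, upside down and loose on the jack, pointing any way. Origin mid-length on its underside (105 mm above the table at rest); x towards the toe, z up. The flat level sole face is 88 mm above the origin. Low guide walls and its weight hold it; a push straight down on any of the three pieces does not tip it.
- cork: Plain cork disc, 60 mm across and 3 mm thick, fixed on the sole face at the broad toe end, centred 70 mm from the shoe's origin towards the toe. Origin at the centre of its underside: its top is 3 mm above the origin, 196 mm above the table.
- shank: Steel strip, 70 mm long (along the shoe, its x), 16 mm wide and 3 mm thick, fixed on the sole face at the narrow waist, centred 15 mm from the shoe's origin towards the heel. Origin at the centre of its underside: its top is 3 mm above the origin. 15 mm of bare sole lies between it and the cork, 21 mm between it and the heel board.
- heel: Pale square board, 44 by 44 mm and 3 mm thick, fixed on the sole face at the heel, centred 93 mm from the shoe's origin towards the heel. Origin at the centre of its underside: its top is 3 mm above the origin.
- head (a joint): How far the jack's sprung head, with the shoe on it, has been pushed down, in m: 0 at the top (start), 0.016 at its bottom stop. It starts to sink at a push of 1.5 to 4 N and yields 0.8 N per mm, so it meets the stop at about 15 N; it springs back up when let go.
- head_seat (a point): Point on the top of the jack's head where the shoe's origin rests, 105 mm above the table at rest; it goes down with the head.
- shoe_seat (a point): The shoe's origin; it coincides with the head's seat while the shoe lies properly on the jack.
- jack: Dark steel jack fixed to the table under the shoe: base 170 by 120 mm, column in the middle, up to a 245 by 74 mm head with a heel cup and a toe rest, all below the sole face. Origin at the centre of its underside on the table; x along the shoe to the toe.
- hammer: Bystander: loose hammer, 240 mm long and under 40 mm high, lying on the table about 160 mm beside the shoe's middle, on the shoe frame's +y side. Origin at the middle of its underside.
- bowl: Bystander: loose steel tack bowl, 84 mm across, 35 mm high, on the table about 150 mm beside the shoe on its frame's -y side, near the heel. Origin under its centre.
- jar: Bystander: loose amber glass jar, 56 mm across, 85 mm high, on the table about 160 mm beside the shoe on its frame's -y side, near the toe. Origin under its centre.

How it is judged:
By the outcome, as a careful person would: the job done as asked, in the order asked, and still so for the second after the job is handed in, with the robot touching nothing.
It also fails if it takes over 38 s, if anything falls off the work surface, if the arm or the gripper's body presses on something with over 40 N, if the wrist force passes 120 N, or if a joint passes its speed limit or range.

## Working session

There is one attempt and no reset: what is moved stays moved. The work goes in short steps, Python scripts to look and compute and a shell command to move; the robot and the scene stay as the last step left them, time stands still between calls to the robot, and variables do not carry over. Pictures are saved under pics/ and viewed, at most 10 in all, crops included, and the job is handed in when it is done.

```bash
mkdir -p pics; python3 - <<'E'
from plant import readout, viewer, order, bot
import cv2,numpy as np
o=readout.get_obs();print({k:np.round(v,3).tolist() for k,v in o.items()})
ims=[]
for n in("scene","side"):
    i=viewer.capture(n);cv2.imwrite(f"pics/{n}0.png",i[:,:,::-1]);c=viewer.camera_info(n);print(n,c)
E
```

```text
{'time': 0.0, 'joint_positions': [-1.328, 0.343, 1.525, -0.0, 1.275, -0.146], 'dq': [-0.001, -0.001, 0.002, -0.001, 0.0, -0.001], 'tau': [-0.0, -43.124, -24.422, 0.072, 0.056, -0.0], 'tool_pos': [198.949, -485.5, 291.537], 'tcp_rot': [-3.14, -0.0, 0.389], 'contact_force': [0.11, 0.658, 0.113], 'moment': [-0.037, -0.049, 0.003], 'finger_force': 0.0, 'grip_width': 91.877}
scene {'fx': 413.2154534509546, 'fy': 413.2154534509546, 'cx': 284.1005507607647, 'cy': 206.51725523558738, 'D': array([-0.0531267,  0.       ,  0.       ,  0.       ,  0.       ]), 'origin': array([1135.91353129,  143.4033216 ,  568.57366813]), 'rotation': array([0.93481756, 0.01906268, 1.7988296 ])}
side {'fx': 533.1613599026372, 'fy': 533.1613599026372, 'cx': 270.8079482665019, 'cy': 217.10837153563608, 'D': array([-0.19573958,  0.        ,  0.        ,  0.        ,  0.        ]), 'origin': array([333.87099079, 602.76603595, 653.79242064]), 'rotation': array([ 0.90273903, -0.00343314, -2.75503654])}
```

View pics/scene0.png

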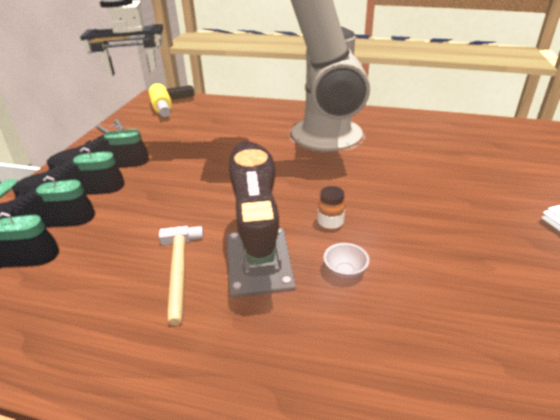

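View pics/side0.png

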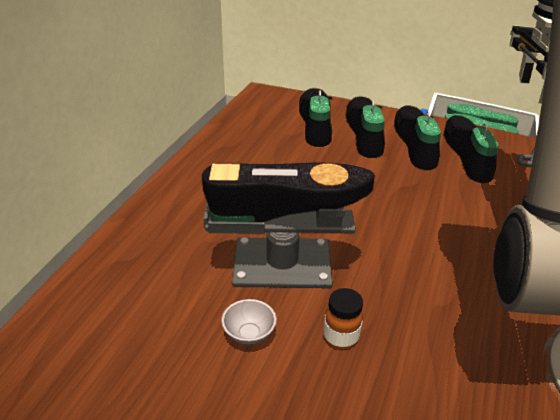

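The scene view shows the cork near (250,157), the shank at (253,183) and the heel at (257,211). In the side view they are at (329,174), (275,172) and (225,172). I'll refine these with masks and cast rays onto z=196.

```bash
cat > h.py <<'E'
from plant import readout, viewer, order, bot
import cv2,numpy as np
from scipy.spatial.transform import Rotation as Ro
def ray(c,uv):
    K=np.array([[c["fx"],0,c["cx"]],[0,c["fy"],c["cy"]],[0,0,1]])
    x,y=cv2.undistortPoints(np.array([[uv]],float),K,np.array(c["D"]))[0,0]
    return np.array(c["origin"]),Ro.from_euler("xyz",c["rotation"]).apply([x,-y,-1])
def plane(c,uv,z=196):
    o,d=ray(c,uv);return o+d*(z-o[2])/d[2]
def blob(im,seed,r=30):
    """centroid of the bright, connected blob nearest the seed"""
    m=(im.max(2)>130).astype(np.uint8)
    mm=np.zeros_like(m);u,v=seed;mm[v-r:v+r,u-r:u+r]=m[v-r:v+r,u-r:u+r]
    n,l,s,ce=cv2.connectedComponentsWithStats(mm)
    k=min((k for k in range(1,n) if s[k,4]>40),key=lambda k:np.hypot(*(ce[k]-seed)))
    return ce[k],s[k]
E
python3 - <<'E'
from h import *
S={"scene":[(250,157),(257,211),(253,183)],"side":[(329,174),(225,172),(275,172)]}
for n in S:
    im=cv2.imread(f"pics/{n}0.png")[:,:,::-1];c=viewer.camera_info(n);P=[]
    for s in S[n]:
        ce,st=blob(im,s);p=plane(c,ce);P.append(p);print(n,ce.round(1),st,p.round(1))
    d=P[0]-P[1];print(np.hypot(*d[:2]),np.arctan2(d[1],d[0]))
E
```

```text
scene [252.3 146.1] [ 220  127   60   60 2003] [469.5 -80.6 196. ]
scene [256.7 210.9] [241 200  33  23 660] [665.  -15.3 196. ]
scene [252.4 183.1] [245 170  16  27 318] [593.  -43.7 196. ]
206.06256961860672 -2.819329553057175
side [328.8 173.8] [310 163  39  23 666] [508.7 -69.9 196. ]
side [213.2 166.6] [ 195  142   45   60 1218] [684.  -19.8 196. ]
side [274.9 171.7] [252 168  46   8 295] [588.2 -43.3 196. ]
182.29183784579257 -2.8629914334330735
```

```bash
sed -i 's/    k=min.*/    k=l[v,u]/' h.py; python3 - <<'E'
from h import *
S={"scene":[(250,157),(257,211),(253,183)],"side":[(329,174),(225,172),(275,172)]}
A=[]
for n in S:
    im=cv2.imread(f"pics/{n}0.png")[:,:,::-1];c=viewer.camera_info(n);P=[]
    for s in S[n]:
        ce,st=blob(im,s);p=plane(c,ce);P.append(p);print(n,ce.round(1),st,p.round(1))
    A.append(P)
A=np.mean(A,0)[:,:2];off=np.array([70,-93,-15.]);f=[np.polyfit(off,A[:,i],1) for i in(0,1)]
print("origin",[g[1] for g in f],"dir",[g[0] for g in f],np.arctan2(f[1][0],f[0][0]))
fit=np.array([[g[0]*x+g[1] for g in f] for x in off]);print(fit.round(1))
o=readout.get_obs();print((fit-o["tool_pos"][:2]).round(1),o["tcp_rot"])
E
```

```text
scene [252.3 146.1] [ 220  127   60   60 2003] [469.5 -80.6 196. ]
scene [256.7 210.9] [241 200  33  23 660] [665.  -15.3 196. ]
scene [252.4 183.1] [245 170  16  27 318] [593.  -43.7 196. ]
side [328.8 173.8] [310 163  39  23 666] [508.7 -69.9 196. ]
side [213.2 166.6] [ 195  142   45   60 1218] [684.  -19.8 196. ]
side [274.9 171.7] [252 168  46   8 295] [588.2 -43.3 196. ]
origin [np.float64(570.3288833397796), np.float64(-49.924522619847686)] dir [np.float64(-1.1380160560346697), np.float64(-0.3542669517811032)] -2.8397993512182635
[[490.7 -74.7]
 [676.2 -17. ]
 [587.4 -44.6]]
[[291.7 410.8]
 [477.2 468.6]
 [388.4 440.9]] [-3.14017087e+00 -1.97566282e-04  3.88764187e-01]
```

Masks merged with the background for the scene cork and the side heel. The clean ones agree: cork ≈ (510,-70), heel ≈ (664,-16), shank ≈ (590,-42). The fingers already lie across the shoe, so no turn is needed. I'll lift, close and move above the cork.

```bash
python3 -m creep '0 0 0.03 0 0 0 0; 0 0 0.03 0 0 0 0; 0.022 0.029 0 0 0 0 0; 0.022 0.029 0 0 0 0 0; 0.022 0.029 0 0 0 0 0; 0.022 0.029 0 0 0 0 0; 0.022 0.029 0 0 0 0 0; 0.022 0.029 0 0 0 0 0'; python3 -m creep '0.022 0.029 0 0 0 0 0; 0.022 0.029 0 0 0 0 0; 0.022 0.029 0 0 0 0 0; 0.022 0.029 0 0 0 0 0; 0.022 0.029 0 0 0 0 0; 0.022 0.029 0 0 0 0 0; 0.022 0.029 0 0 0 0 0; 0.022 0.029 0 0 0 0 0'; python3 -m creep '0.003 0.009 0 0 0 0 0; 0 0 0 0 0 0 0; 0 0 0 0 0 0 0'
python3 - <<'E'
from h import *
o=readout.get_obs();print({k:np.round(v,3).tolist() for k,v in o.items()})
c=viewer.camera_info("wrist");i=viewer.capture("wrist");cv2.imwrite("pics/w1.png",i[:,:,::-1]);print(c)
E
```

```text
time: 0.77
tool_pos: [331.6, -310.2, 352.0]
tcp_rot: [-3.141, 0.0, 0.388]
contact_force: [0.8, -0.7, -0.4]
grip_width: 43.4
finger_force: 0.0
time: 1.43
tool_pos: [507.7, -78.0, 352.0]
tcp_rot: [-3.141, 0.001, 0.389]
contact_force: [-0.0, -1.2, 0.3]
grip_width: 0.5
finger_force: 0.0
time: 1.68
tool_pos: [509.6, -70.9, 351.8]
tcp_rot: [-3.141, 0.001, 0.39]
contact_force: [0.3, -1.0, 0.5]
grip_width: 0.4
finger_force: 0.0
{'time': 1.683, 'joint_positions': [-0.287, 0.283, 1.443, -0.001, 1.417, 0.894], 'dq': [-0.037, -0.011, 0.005, -0.002, -0.001, -0.001], 'tau': [1.356, -41.021, -26.016, 0.229, -0.051, 0.079], 'tool_pos': [509.637, -70.859, 351.786], 'tcp_rot': [-3.141, 0.001, 0.39], 'contact_force': [0.31, -1.017, 0.542], 'moment': [-0.045, 0.019, -0.003], 'finger_force': 0.0, 'grip_width': 0.397}
{'fx': 299.4156299888348, 'fy': 299.4156299888348, 'cx': 278.938277491306, 'cy': 205.0918584811033, 'D': array([-0.04579967,  0.        ,  0.        ,  0.        ,  0.        ]), 'origin': array([582.05639599, -41.1376582 , 443.96294276]), 'rotation': array([-2.90928923e-01, -4.63129781e-05, -1.18040302e+00])}
```

View pics/w1.png

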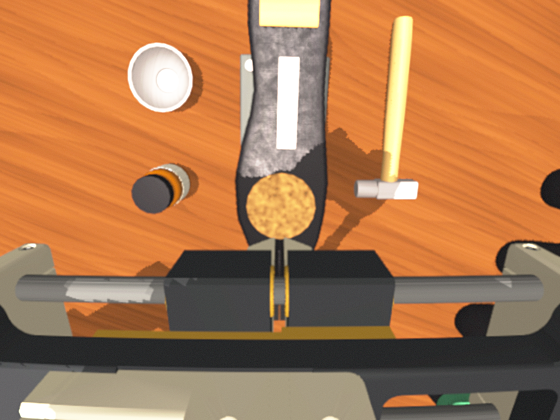

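The wrist view shows the cork centred at about (281,205) and the shank at about (288,103), with the fingers just short of the cork. I'll cast these two rays and refine.

```bash
python3 - <<'E'
from h import *
c=viewer.camera_info("wrist")
a=plane(c,(281,205));b=plane(c,(288,103));d=(b-a)/np.linalg.norm(b-a)
print("cork",a,"shank",b,"dist",np.linalg.norm(b-a),"heel",a+163*d,d)
E
```

```text
cork [513.94448656 -71.76758581 196.        ] shank [593.69990257 -44.88633785 196.        ] dist 84.16369688558197 heel [668.40696017 -19.70661915 196.        ] [ 9.47622537e-01  3.19392433e-01 -3.37695592e-16]
```

Both measurements agree to within 4 mm. I'll go down to just above the cork, then creep.

```bash
python3 -m creep '0.002 0 -0.025 0 0 0 0; 0 0 -0.025 0 0 0 0; 0 0 -0.02 0 0 0 0; 0 0 -0.01 0 0 0 0; 0 0 -0.005 0 0 0 0; 0 0 0 0 0 0 0; 0 0 0 0 0 0 0'; python3 -m creep '0 0 -0.002 0 0 0 0; 0 0 -0.002 0 0 0 0; 0 0 -0.002 0 0 0 0; 0 0 0 0 0 0 0; 0 0 0 0 0 0 0'
```

```text
time: 2.32
tool_pos: [512.3, -71.5, 268.2]
tcp_rot: [3.141, -0.001, 0.388]
contact_force: [0.1, 0.0, 0.4]
grip_width: 0.3
finger_force: 0.0
time: 2.73
tool_pos: [512.2, -70.8, 261.7]
tcp_rot: [3.141, -0.001, 0.389]
contact_force: [-0.1, -0.7, 3.8]
grip_width: 0.6
finger_force: 1.5
```

Contact is at 3.8 N. I'll press a little more and hold.

```bash
python3 -m creep '0 0 -0.002 0 0 0 0; 0 0 0 0 0 0 0; 0 0 0 0 0 0 0; 0 0 0 0 0 0 0; 0 0 0 0 0 0 0; 0 0 0 0 0 0 0; 0 0 0 0 0 0 0; 0 0 0 0 0 0 0'
```

```text
time: 3.4
tool_pos: [512.2, -70.9, 259.4]
tcp_rot: [3.141, -0.001, 0.389]
contact_force: [0.8, -0.2, 4.8]
grip_width: 0.4
finger_force: 2.4
```

```bash
python3 -m creep '0 0 0.005 0 0 0 0; 0 0 0.015 0 0 0 0; 0 0 0.03 0 0 0 0; 0 0 0 0 0 0 0; 0 0 0 0 0 0 0'; python3 -m creep '0.026 0.009 0 0 0 0 0; 0.026 0.009 0 0 0 0 0; 0.026 0.009 0 0 0 0 0; 0.026 0.009 0 0 0 0 0; 0.026 0.009 0 0 0 0 0; 0.024 0.008 0 0 0 0 0; 0 0 0 0 0 0 0; 0 0 0 0 0 0 0'
python3 - <<'E'
from h import *
for n in("wrist","side"):
  i=viewer.capture(n);cv2.imwrite(f"pics/{n}2.png",i[:,:,::-1])
E
```

```text
time: 3.82
tool_pos: [512.2, -70.8, 310.2]
tcp_rot: [3.141, -0.001, 0.389]
contact_force: [0.3, 0.1, -0.5]
grip_width: 0.3
finger_force: 0.0
time: 4.48
tool_pos: [666.0, -17.3, 306.4]
tcp_rot: [-3.139, 0.004, 0.39]
contact_force: [-1.5, -0.0, -0.1]
grip_width: 0.3
finger_force: 0.0
```

View pics/side2.png

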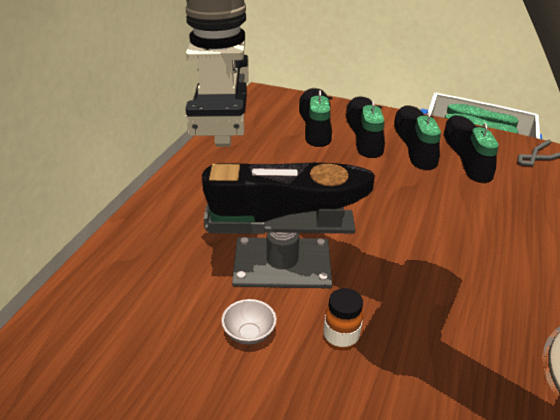

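The side view shows the shoe unmoved, with heel (225,172), shank (275,172) and cork (329,174) as before. The closed fingertips hang above the heel board near (222,142). Next I'll go down onto the heel.

```bash
python3 -m creep '0 0 -0.02 0 0 0 0; 0 0 -0.01 0 0 0 0; 0 0 -0.006 0 0 0 0; 0 0 -0.003 0 0 0 0; 0 0 0 0 0 0 0; 0 0 0 0 0 0 0'; python3 -m creep '0 0 -0.002 0 0 0 0; 0 0 -0.002 0 0 0 0; 0 0 -0.001 0 0 0 0; 0 0 0 0 0 0 0; 0 0 0 0 0 0 0'
```

```text
time: 5.08
tool_pos: [666.0, -18.0, 270.8]
tcp_rot: [3.141, -0.001, 0.389]
contact_force: [0.2, -0.4, 0.3]
grip_width: 0.1
finger_force: 0.0
time: 5.5
tool_pos: [666.0, -17.8, 265.2]
tcp_rot: [3.141, 0.0, 0.389]
contact_force: [0.3, -0.1, 0.1]
grip_width: 0.4
finger_force: 0.0
```

```bash
python3 -m creep '0 0 -0.002 0 0 0 0; 0 0 -0.002 0 0 0 0; 0 0 -0.002 0 0 0 0; 0 0 0 0 0 0 0'; python3 -m creep '0 0 0 0 0 0 0; 0 0 0 0 0 0 0; 0 0 0 0 0 0 0; 0 0 0 0 0 0 0; 0 0 0 0 0 0 0; 0 0 0 0 0 0 0'
```

```text
time: 5.83
tool_pos: [666.2, -17.8, 259.5]
tcp_rot: [3.141, -0.001, 0.389]
contact_force: [-0.3, 0.5, 4.5]
grip_width: 0.2
finger_force: 2.4
time: 6.33
tool_pos: [666.2, -17.8, 259.5]
tcp_rot: [3.141, -0.001, 0.389]
contact_force: [0.3, 0.8, 4.2]
grip_width: 0.3
finger_force: 2.4
```

The heel was held for about 0.6 s at 4.5 N. I'll lift and move to the shank.

```bash
python3 -m creep '0 0 0.005 0 0 0 0; 0 0 0.015 0 0 0 0; 0 0 0.03 0 0 0 0; 0 0 0 0 0 0 0; 0 0 0 0 0 0 0'; python3 -m creep '-0.025 -0.009 0 0 0 0 0; -0.025 -0.009 0 0 0 0 0; -0.024 -0.008 0 0 0 0 0; 0 0 0 0 0 0 0; 0 0 -0.02 0 0 0 0; 0 0 -0.015 0 0 0 0; 0 0 -0.006 0 0 0 0; 0 0 0 0 0 0 0'; python3 -m creep '0 0 -0.002 0 0 0 0; 0 0 -0.002 0 0 0 0; 0 0 0 0 0 0 0'
```

```text
time: 6.75
tool_pos: [666.4, -17.9, 310.7]
tcp_rot: [3.14, -0.002, 0.389]
contact_force: [-0.5, 0.1, -0.2]
grip_width: 0.1
finger_force: 0.0
time: 7.42
tool_pos: [591.4, -43.6, 265.7]
tcp_rot: [-3.139, 0.004, 0.389]
contact_force: [0.9, 0.6, 0.1]
grip_width: 0.3
finger_force: 0.0
time: 7.67
tool_pos: [592.3, -43.8, 264.4]
tcp_rot: [3.141, -0.0, 0.389]
contact_force: [0.5, 0.7, 0.4]
grip_width: 0.0
finger_force: 0.0
```

```bash
python3 -m creep '0 0 -0.002 0 0 0 0; 0 0 -0.002 0 0 0 0; 0 0 -0.001 0 0 0 0; 0 0 0 0 0 0 0'; python3 -c "
from h import *
i=viewer.capture('scene');cv2.imwrite('pics/s3.png',cv2.resize(i[100:300,160:360,::-1],None,fx=3,fy=3))"; python3 -m creep '0 0 0 0 0 0 0; 0 0 0 0 0 0 0; 0 0 0 0 0 0 0; 0 0 0 0 0 0 0; 0 0 0 0 0 0 0; 0 0 0 0 0 0 0'
```

```text
time: 8.0
tool_pos: [592.4, -43.8, 259.9]
tcp_rot: [3.141, -0.001, 0.389]
contact_force: [0.1, -0.5, 4.0]
grip_width: 0.2
finger_force: 2.2
time: 8.55
tool_pos: [592.4, -43.9, 259.5]
tcp_rot: [3.141, -0.001, 0.389]
contact_force: [1.7, 0.6, 5.1]
grip_width: 0.8
finger_force: 2.4
```

View pics/s3.png

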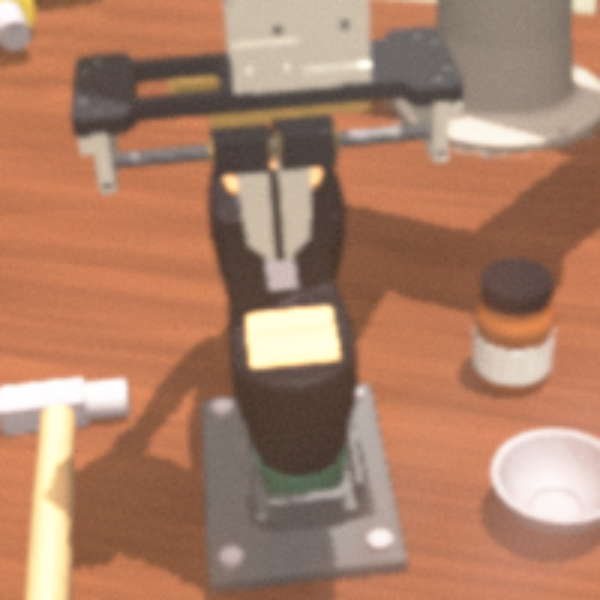

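The crop shows the fingertips on the shank near (280,265), with the heel board clear and nothing else touched. I'll lift well clear and check that the shoe hasn't moved.

```bash
python3 -m creep '0 0 0.005 0 0 0 0; 0 0 0.015 0 0 0 0; 0 0 0.03 0 0 0 0; 0 0 0.03 0 0 0 0; 0 0 0.02 0 0 0 0; 0 0 0 0 0 0 0; 0 0 0 0 0 0 0; 0 0 0 0 0 0 0'; python3 -c "
from h import *
i=viewer.capture('side')
a=cv2.imread('pics/side0.png')[:,:,::-1]
d=(np.abs(i[150:350,190:390].min(2).astype(int)-a[150:350,190:390].min(2))>60).sum();print('changed px',d)
cv2.imwrite('pics/side4.png',i[:,:,::-1])"
```

```text
time: 9.22
tool_pos: [591.3, -43.8, 357.6]
tcp_rot: [-3.14, 0.003, 0.389]
contact_force: [0.2, -0.4, -0.4]
grip_width: 0.3
finger_force: 0.0
changed px 241
```

View pics/side4.png

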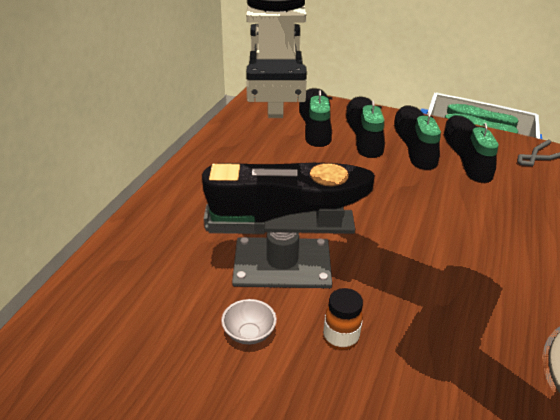

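The shoe is still in place (heel (225,172), cork (329,174)), the bowl and jar are unmoved, and the gripper is well clear at (275,108).

```bash
python3 -c "
from plant import order
print(order.close_job())"
```

```text
the job is handed in; nothing more can be done
None
```

I touched the cork, heel and shank in that order, resting about 0.6 s on each at 4–5 N and lifting clear in between; the last pictures show no shift of the shoe and nothing else touched, and the job is handed in.

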